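Click the wash timer to its mark and start the dish machine

ROBOT

A 6-joint arm with a two-finger parallel gripper is mounted at the origin on the work surface. World frame = base frame: x ahead of the robot, y to its left, z up, the work surface at z = 0. Lengths are in mm, angles in rad, forces in N, time in s.
With the tool pointing down it reaches from about 350 to 850 mm from the base axis. Payload 8.1 kg.
Tool frame: the origin (TCP) lies between the finger pads; the fingertips stand manip.tcp_to_tips ahead of it and the grasp point (between the pads) lies 3 mm ahead of it (manip.tcp_to_tips is the distance from the TCP to the fingertips, in mm); y points along the fingers, x is the direction in which the jaws open and shut, and the axes are right-handed (so a half turn about y gives the same grasp; the last joint's range is limited). The gripper opens to 85 mm and grips with 20 to 120 N. Pads are 22 mm wide; open, the fingers measure 114 mm over their backs; the gripper's body (76 mm by 85 mm) begins 54 mm behind the grasp point. The pads swing forward as they close: fully open they stand 13 mm farther back than shut.
Start: joints at [-1.361, 0.13, 1.488, -0, 1.523, -0.085], TCP at [174.349, -574.115, 253.292] pointing down, gripper open.
Joint ranges: [-2.96, 2.96], [-0.89, 2.26], [0.02, 2.5], [-1.34, 4.48], [0, 2.73], [-2.66, 2.66]. Speed limits (rad/s): [2.39, 2.39, 2.79, 3.14, 3.14, 3.14].

INTERFACE

Orientations are given as a rotation vector (axis times angle).
In Python, from cell import manip gives the robot as it stands.
- The arm moves only by the tool servo_tool, never from a script. Its argument "plan" is a list of rows, each a list of 5 numbers: the closure in counts, from 0 (fully open) to 255 (shut), then the shift along the tool's x, y, z in cm, then the turn about the tool's y in rad. A call has 1 to 12 rows; each row shifts and turns the commanded pose from where the row before left it, along the tool's axes as they then stand; what a row does not reach is not made up. A row lasts 1/8 s, in which the tool goes at most 62.5 mm and 10.7 degrees, less where a joint would pass 70% of its speed; a pose out of reach is approached as far as the arm can. A call with a gripper value outside its range is refused whole. The fingers move at their own pace and stop on an object; "force" is the grip in N (left out, the last holds). Time passes only in rows, so rows that do not move let the fingers close. It gives the time, the measured TCP pose, the force and the opening at its end, in the units of the state.
- manip.observe(): the state, without advancing time (a new reading comes with each control period).
- manip.snapshot(name): name is "side" or "top"; returns the picture (384x512x3 uint8, blue, green, red); there is no depth.
- manip.get_calibration(name): a dict with "mtx" (3x3 intrinsics, pixels), "extrinsics" (4x4, takes a point from world to camera coordinates). Camera axes: x right, y down, z forward; pixel columns grow to the right and rows downward; lengths in mm; the calibration is good to about 2 mm. A picture is of the moment at which its call begins. get_calibration takes no time and is no camera call.
- manip.hand_in(): hands the job in, once; it reports no verdict.
The state is a dict: "time_s": time; "joint_pos": joint angles; "qvel": joint speeds; "joint_torque": joint torques, N m; "tcp_pos": TCP position; "ee_rot": TCP orientation; "force": force on the tool from outside, world axes, zero at the start; "moment": the same for the moment, N m; "width": opening from 0.0 (shut) to 1.0 (fully open).
Only numpy, scipy, OpenCV 4.12 (cv2) and the standard library are available. Lean on these libraries where they do the work, as an engineer would, in place of code of your own. Each camera call takes 0.05 s, during which the arm holds its last target.

TASK

Set the wash time and start the machine: with a fingertip, flick the lugs of the larger star wheel so that it clicks round clockwise (seen from above) until its one long lug points at the nib on the wheel's round foot, then press the start key right down and let it come up again. Do not press the key before the wheel is set. Leave the smaller wheel as it is and the crockery and other things on the table where they stand.

Things in the scene. Friction and masses are not known exactly. Their poses are not given: they have to be found in the camera images.
- timer: the wash timer: a fixed white round foot, 152 mm across and 70 mm high, that carries the larger dark grey star wheel; origin at the centre of its underside, on the wheel's axis, z up. Its -x axis points to the nib
- nib (a point): outer end of the nib, on its top face: a small white bar 10 mm wide that sticks out of the foot's rim, from 76 to 90 mm from the wheel's axis, its top at height 69 mm
- dial_axis (a point): centre of the larger star wheel, half-way up. It lies flat, underside at height 75 mm, top at 89 mm: a disc of 64 mm diameter with eight straight radial lugs 45 degrees apart, each 8 mm wide and as thick as the disc. Seven lugs reach 54 mm from the axis, the long lug 72 mm, ending in a round head of 16 mm diameter. Axes as the timer's; they do not turn with the wheel
- dial (a joint): turn of the larger wheel in rad, growing clockwise from above. It clicks into rest every 0.785 (0, 0.785 .. 5.498; stops just beyond). About 2 N near a lug's tip takes it over a click; it then snaps into the next rest. At 0 the long lug points 45 degrees counter-clockwise of the timer's +x, at 3.927 at the nib (-x). It starts two to five clicks short of that (rarely balanced between two rests)
- long_lug (a point): the outer end of the long lug, half-way up its thickness, 72 mm from the wheel's axis
- doser: the rinse doser, to be left alone: a fixed white round foot, 96 mm across and 50 mm high, with a small five-lug star wheel on it, 74 mm over the lugs, top at height 67 mm; origin at the centre of its underside
- doser_mark (a point): the outer end of one lug of the doser's small wheel, 37 mm from its axis; the wheel turns easily and must not be turned
- starter: the start box: a fixed metal block 100 x 100 mm and 55 mm high; origin at the centre of its underside. In the middle of its top a black collar of 60 mm diameter, 12 mm high, holds the start key
- key_top (a point): centre of the top face of the start key, a dark round button of 44 mm diameter that stands 10 mm above its collar at rest, at height 77 mm
- key (a joint): how far the start key is down, in m: 0 at rest, 0.006 fully down; sprung, about 5 N fully down
- jar: small closed jar, 44 mm diameter, 50 mm high, loose; origin at the centre of its underside
- scourer: yellow scouring block 50 x 34 x 28 mm, loose; origin at the centre of its underside
- mug: white mug, 76 mm diameter, 85 mm high, loose; origin at the centre of its underside
- bowl: white bowl, 120 mm diameter, 50 mm high, loose; origin at the centre of its underside
- ramekin: white small cup, 72 mm diameter, 40 mm high, loose; origin at the centre of its underside
- spatula: spatula lying flat, loose; origin at its underside
- bottle: white bottle, 60 mm diameter, 120 mm high, loose; origin at the centre of its underside

How it is judged (in metres and radians):
On the way, in this order (a step that is already met when the one before it is completed fails the run):
1. the larger wheel rests with its long lug at the nib (value of joint dial between 3.777 and 4.077 rad and velocity of joint dial between -0.3 and 0.3 rad/s), for 0.2 s.
2. the start key is pressed down (value of joint key above 0.0045 m and value of joint dial between 3.777 and 4.077 rad), for 0.05 s.
At the end, for the whole second after the job is handed in: The larger wheel rests with its long lug at the nib (within 0.15 rad), the start key has been pressed at least 4.5 mm down and is up again, the smaller wheel has not been turned (its rim within 10 mm) and the loose things stand within 30 mm of where they were (value of joint dial between 3.777 and 4.077 rad and value of joint key below 0.0015 m and distance of doser_mark from where it was at the start of the episode below 0.01 m and distance of each of jar, scourer, mug, bowl, ramekin, spatula, bottle from where it was at the start of the episode below 0.03 m); the robot touches nothing.
It fails at once if the start key is pressed before the wheel is set (value of joint key above 0.003 m and not (value of joint dial between 3.627 and 4.227 rad)).
It fails at once if the smaller wheel is turned (distance of doser_mark from where it was at the start of the episode above 0.01 m).
It fails at once if a bystander is pushed away or lifted (distance of any of jar, scourer, mug, bowl, ramekin, spatula, bottle from where it was at the start of the episode above 0.03 m).
It also fails if it takes over 72 s, if anything falls off the work surface, if the arm or the gripper's body presses on something with over 40 N, if the wrist force passes 120 N, or if a joint passes its speed limit or range.

## Working session

There is one attempt and no reset: what is moved stays moved. The work goes in short steps, Python scripts to look and compute and a tool call to move; the robot and the scene stay as the last step left them, time stands still between calls to the robot, and variables do not carry over. Pictures are saved under pics/ and viewed, and the job is handed in when it is done.

Besides the shell and the picture viewer there is one more tool, called as name(argument=value, ...) on one line, values as JSON. servo_tool: Moves the arm, as the interface text tells. Its arguments: {"type":"object","properties":{"plan":{"type":"array"},"force":{"type":"number"}},"required":["plan"]}

```bash
ls; mkdir -p pics; python3 - <<'E'
from cell import manip
import cv2,numpy as np
print(manip.observe()); print(manip.tcp_to_tips)
for n in("top","side"):
    c=manip.get_calibration(n);print(n,np.array(c["mtx"]).round(1).tolist(),np.array(c["extrinsics"]).round(4).tolist())
    im=manip.snapshot(n);cv2.imwrite(f"pics/{n}0.png",im)
E
```

```text
pics
{'time_s': 0.0, 'joint_pos': array([-1.36139125e+00,  1.31168832e-01,  1.48928818e+00,  1.30999449e-06,
        1.52298180e+00, -8.53862245e-02]), 'qvel': array([ 6.29565211e-04,  7.71233220e-04,  9.15636783e-05, -7.87160248e-04,
        1.06087401e-03,  1.73344194e-03]), 'joint_torque': array([ 4.07749440e-05, -5.69389021e+01, -5.00556958e+01, -3.74018555e-04,
        1.43046014e-02, -9.43278991e-06]), 'tcp_pos': array([ 174.24806893, -573.61107665,  252.23491484]), 'ee_rot': array([-1.3330963 ,  0.99031727, -0.98802043]), 'force': array([-0.04410208,  1.29529165,  0.32745309]), 'moment': array([ 0.04063137, -0.0076103 ,  0.04957939]), 'width': 0.9963428107671407}
22.0
top [[456.3, 0.0, 247.6], [0.0, 456.3, 179.7], [0.0, 0.0, 1.0]] [[-0.0229, -0.9997, 0.0124, -7.3165], [-0.9966, 0.0218, -0.079, 576.4113], [0.0787, -0.0142, -0.9968, 1076.4038], [0.0, 0.0, 0.0, 1.0]]
side [[352.6, 0.0, 255.2], [0.0, 352.6, 193.9], [0.0, 0.0, 1.0]] [[-0.9825, -0.1861, 0.0047, 530.8588], [-0.1192, 0.6093, -0.7839, 150.155], [0.143, -0.7708, -0.6208, 989.1511], [0.0, 0.0, 0.0, 1.0]]
```

View pics/top0.png

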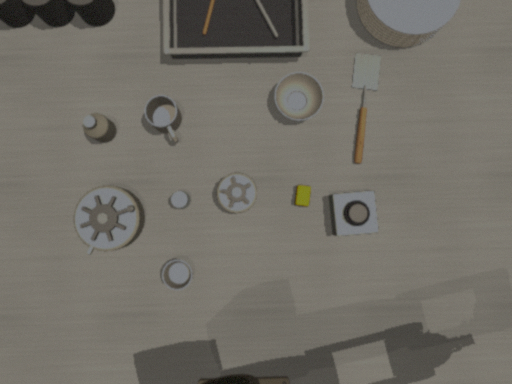

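View pics/side0.png

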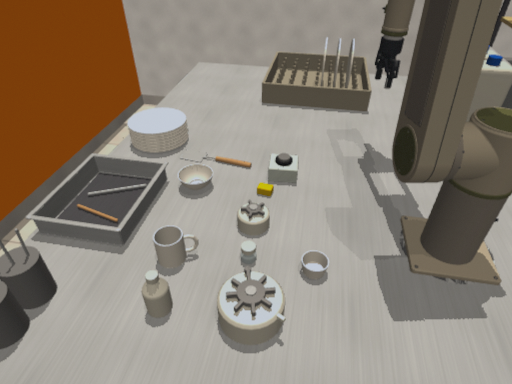

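```bash
python3 - <<'E'
from cell import manip
from scipy.spatial.transform import Rotation as R
o=manip.observe();print(R.from_rotvec(o['ee_rot']).as_matrix().round(3))
E
```

```text
[[ 0.291 -0.     0.957]
 [-0.957  0.002  0.291]
 [-0.002 -1.     0.   ]]
```

```bash
cat > h.py <<'E'
from cell import manip
import cv2,numpy as np
from scipy.spatial.transform import Rotation as R
def ray(n,u,v,z):
    c=manip.get_calibration(n);K=np.array(c["mtx"]);E=np.array(c["extrinsics"])
    o=-E[:3,:3].T@E[:3,3]; d=E[:3,:3].T@np.linalg.solve(K,[u,v,1.])
    return o+d*(z-o[2])/d[2]
def proj(n,p):
    c=manip.get_calibration(n);K=np.array(c["mtx"]);E=np.array(c["extrinsics"])
    q=K@(E[:3,:3]@np.array(p,float)+E[:3,3]);return q[:2]/q[2]
E
python3 - <<'E'
import cv2
im=cv2.imread('pics/top0.png')
a=cv2.resize(im[170:270,60:160],None,fx=5,fy=5,interpolation=cv2.INTER_CUBIC)
cv2.imwrite('pics/t_dial.png',a)
a=cv2.resize(im[160:250,290:390],None,fx=5,fy=5,interpolation=cv2.INTER_CUBIC)
cv2.imwrite('pics/t_key.png',a)
im=cv2.imread('pics/side0.png')
cv2.imwrite('pics/s_dial.png',cv2.resize(im[250:350,200:300],None,fx=5,fy=5,interpolation=cv2.INTER_CUBIC))
E
```

```text
(no output)
```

View pics/t_dial.png

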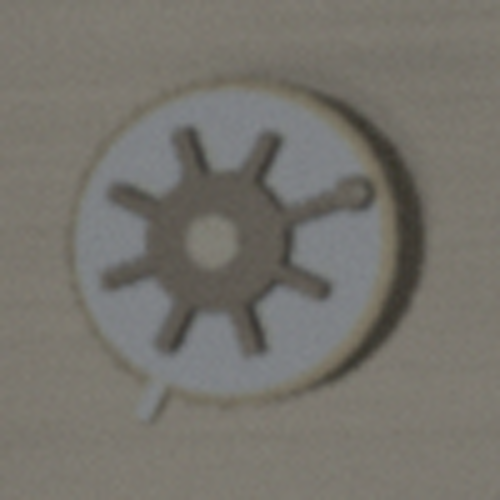

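View pics/t_key.png

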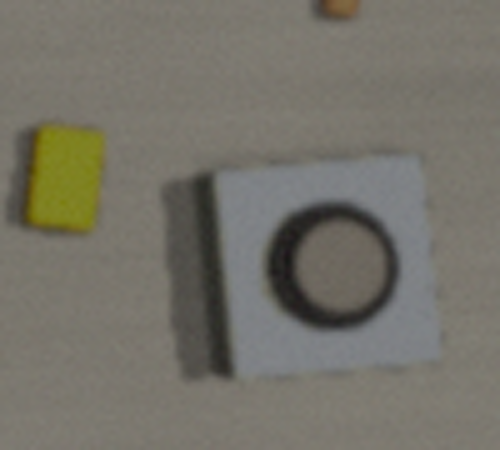

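View pics/s_dial.png

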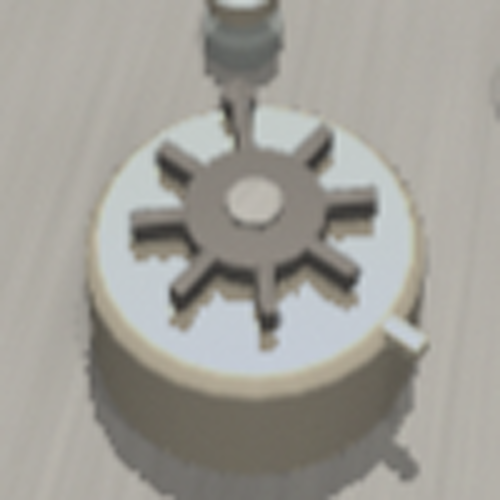

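```bash
python3 - <<'E'
from h import *
def f(n,x,y,ox,oy,z):return ray(n,(x+.5)/5-.5+ox,(y+.5)/5-.5+oy,z)
# all lug tips opposite pairs (mid of tip) at z=89
tips=[(185,133),(272,137),(323,293),(253,350),(167,348),(108,280),(116,190)]
T=np.array([f("top",*t,60,170,89) for t in tips])
c=np.mean([(T[0]+T[3])/2,(T[1]+T[4])/2,(T[6]+T[2])/2],axis=0)
print("axis",c.round(1), "hub",f("top",212,242,60,170,89).round(1))
for t in T: d=(t-c)[:2];print(np.hypot(*d).round(1),np.degrees(np.arctan2(d[1],d[0])).round(1))
h=f("top",354,190,60,170,89);d=h-c;print("head",h.round(1),np.hypot(*d[:2]),np.degrees(np.arctan2(d[1],d[0])))
n=f("top",147,415,60,170,69);d=n-c;print("nib",n.round(1),np.hypot(*d[:2]),np.degrees(np.arctan2(d[1],d[0])))
print("side hub",f("side",255,202,200,250,89).round(1),f("side",255,202,200,250,95).round(1),"nib",f("side",415,343,200,250,69))
print("key",f("top",338,267,290,160,77))
im=cv2.imread('pics/side0.png');print("keyside",ray("side",284,158,77))
for nm,u,v,z in [("bottle",90,121,120),("jar",179,199,50),("ramekin",178,273,40),("mug",161,112,85),("doser",236,191,67),("scour",303,195,28),("bowl",298,95,50)]:print(nm,ray("top",u,v,z).round(0))
E
```

```text
axis [492.2 305.5  89. ] hub [492.1 308.8  89. ]
51.4 17.5
52.0 -26.9
52.1 -117.4
50.9 -162.8
52.2 153.7
52.1 107.9
52.1 62.4
head [513.9 245.3  89. ] 63.99186048944181 -70.17868200126898
nib [414.5 344.1  69. ] 86.71825155918889 153.6002925374285
side hub [492.6 307.5  89. ] [491.8 311.9  95. ] nib [416.16410655 349.64670679  69.        ]
key [ 490.16106293 -267.96908671   77.        ]
keyside [ 488.36438641 -253.53342536   77.        ]
bottle [706. 326. 120.]
jar [532. 142.  50.]
ramekin [360. 147.  40.]
mug [731. 176.  85.]
doser [547.   8.  67.]
scour [ 536. -152.   28.]
bowl [ 774. -145.   50.]
```

servo_tool(plan=[[255,0,0,0,-0.173],[255,0,0,0,-0.173],[255,0,0,0,-0.173],[255,0,0,0,-0.173],[255,0,0,0,-0.173],[255,0,0,0,-0.173],[255,0,0,0,-0.173],[255,0,0,0,-0.173],[255,0,0,0,-0.173],[255,0,0,0,-0.173],[255,0,0,0,-0.173],[255,0,0,0,-0.17]], force=40)

```text
time_s: 1.6
tcp_pos: [174.3, -573.8, 252.6]
ee_rot: [-1.477, -0.627, 0.627]
force: [-0.2, -0.6, 0.6]
width: 0.003
```

servo_tool(plan=[[255,5.3,0,1.45,0],[255,5.3,0,1.45,0],[255,5.3,0,1.45,0],[255,5.3,0,1.45,0],[255,5.3,0,1.45,0],[255,5.3,0,1.45,0],[255,5.3,0,1.45,0],[255,5.3,0,1.45,0],[255,5.3,0,1.45,0],[255,5.3,0,1.45,0],[255,5.3,0,1.45,0],[255,5.3,0,1.45,0]])

```text
time_s: 3.1
tcp_pos: [494.8, 4.2, 253.0]
ee_rot: [-1.48, -0.623, 0.623]
force: [0.6, -0.7, 0.4]
width: -0.002
```

```bash
cat >> h.py <<'E'
AX=np.array([492.2,306.])
def togo(p):
    "shift in cm along tool axes to world point p"
    o=manip.observe();M=R.from_rotvec(o['ee_rot']).as_matrix()
    return (M.T@(np.array(p,float)-o['tcp_pos'])/10).round(2), np.degrees(np.arctan2(M[1,0],M[0,0])).round(1)
def dialpt(er,s,z,a=45.):
    a=np.radians(a);p=AX+er*np.array([np.cos(a),np.sin(a)])+s*np.array([np.sin(a),-np.cos(a)])
    return [*p,z]
E
python3 - <<'E'
from h import *
print(manip.observe()['tcp_pos'],manip.observe()['joint_pos'].round(2),togo(dialpt(60,-36,150)),dialpt(60,-36,150))
E
```

```text
[494.78605712   4.18590623 253.04231773] [-0.1  -0.16  1.77 -0.    1.53 -0.89] (array([27.46, 10.3 , 24.8 ]), np.float64(45.7)) [np.float64(509.1705627484771), np.float64(373.88225099390854), 150]
```

servo_tool(plan=[[255,3.43,0,3.1,0],[255,3.43,0,3.1,0],[255,3.43,0,3.1,0],[255,3.43,0,3.1,0],[255,3.43,0,3.1,0],[255,3.43,0,3.1,0],[255,3.43,0,3.1,0],[255,3.43,0,3.1,0],[255,0,5,0,0],[255,0,5,0,0],[255,0,0,0,0],[255,0,0,0,0]])

```text
time_s: 4.6
tcp_pos: [509.4, 372.2, 155.1]
ee_rot: [-1.479, -0.624, 0.622]
force: [0.8, -0.3, 0.4]
width: 0.001
```

```bash
python3 - <<'E'
from h import *
print(manip.observe()['force'],manip.observe()['tcp_pos'],togo(dialpt(60,-36,102)))
im=manip.snapshot("top");cv2.imwrite('pics/t1.png',cv2.resize(im[150:270,40:180],None,fx=4,fy=4,interpolation=cv2.INTER_CUBIC))
im=manip.snapshot("side");cv2.imwrite('pics/s1.png',cv2.resize(im[210:350,180:320],None,fx=4,fy=4,interpolation=cv2.INTER_CUBIC))
E
```

```text
[ 0.8283755  -0.31033061  0.40118609] [509.405766   372.23795768 155.07598193] (array([0.09, 5.31, 0.13]), np.float64(45.7))
```

View pics/s1.png

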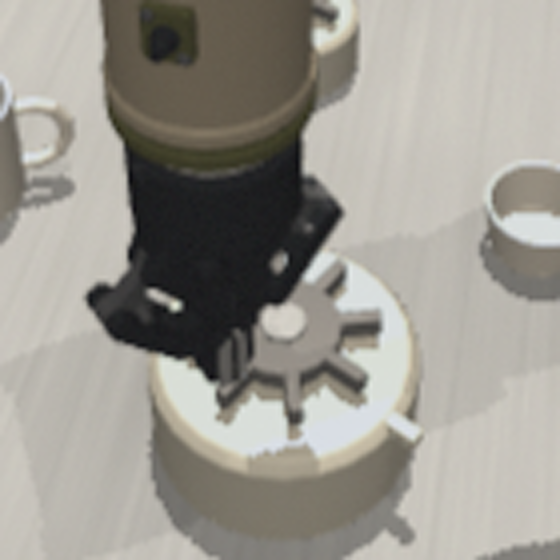

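View pics/t1.png

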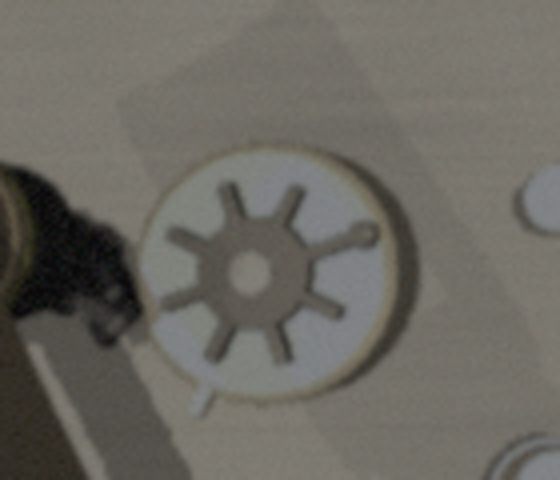

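```bash
python3 - <<'E'
from h import *
o=manip.observe();M=R.from_rotvec(o['ee_rot']).as_matrix();p=o['tcp_pos']
print(M.round(3))
for n,ox,oy in(("top",40,150),("side",180,210)):
  for d in(0,22,50): print(n,d,((proj(n,p+M[:,1]*d)-[ox,oy])*4).round())
  print('at z80',((proj(n,[p[0],p[1],80])-[ox,oy])*4).round(), 'axis',((proj(n,[*AX,89])-[ox,oy])*4).round())
E
```

```text
[[ 0.699  0.004 -0.715]
 [ 0.715  0.003  0.699]
 [ 0.005 -1.    -0.001]]
top 0 [ 86. 240.]
top 22 [102. 241.]
top 50 [121. 241.]
at z80 [139. 242.] axis [253. 272.]
side 0 [219. 339.]
side 22 [220. 366.]
side 50 [222. 399.]
at z80 [224. 429.] axis [284. 318.]
```

```bash
python3 - <<'E'
from h import *
o=manip.observe();M=R.from_rotvec(o['ee_rot']).as_matrix();p=o['tcp_pos']
for x in(-57,-45,45,57):
  for d in (20,0,-20,-40,-60):
    q=p+M[:,0]*x+M[:,1]*d; print(x,d,((proj("side",q)-[180,210])*4).round(),((proj("top",q)-[40,150])*4).round())
E
```

```text
-57 20 [315. 309.] [177. 314.]
-57 0 [316. 284.] [164. 315.]
-57 -20 [316. 258.] [150. 316.]
-57 -40 [317. 232.] [136. 318.]
-57 -60 [318. 204.] [121. 319.]
-45 20 [296. 320.] [161. 298.]
-45 0 [296. 295.] [147. 299.]
-45 -20 [296. 269.] [133. 300.]
-45 -40 [297. 243.] [119. 301.]
-45 -60 [297. 215.] [103. 302.]
45 20 [140. 410.] [ 40. 183.]
45 0 [137. 385.] [ 24. 182.]
45 -20 [135. 359.] [  8. 180.]
45 -40 [132. 333.] [ -9. 178.]
45 -60 [129. 305.] [-28. 177.]
57 20 [118. 423.] [ 24. 168.]
57 0 [115. 398.] [  8. 166.]
57 -20 [111. 372.] [ -9. 164.]
57 -40 [108. 345.] [-26. 162.]
57 -60 [105. 318.] [-45. 160.]
```

servo_tool(plan=[[255,-0.1,2.5,0.1,0],[255,0,1.8,0,0],[255,0,1.0,0,0],[255,0,0,0,0],[255,0,0,0,0]])

```text
time_s: 5.32
tcp_pos: [507.8, 372.2, 101.2]
ee_rot: [-1.479, -0.624, 0.622]
force: [-0.7, 0.5, -0.1]
width: 0.003
```

servo_tool(plan=[[255,0,0,-0.5,0],[255,0,0,-0.5,0],[255,0,0,-0.5,0],[255,0,0,-0.5,0],[255,0,0,0,0]])

```text
time_s: 5.95
tcp_pos: [522.0, 357.3, 100.2]
ee_rot: [-1.48, -0.622, 0.623]
force: [-0.3, 0.4, -0.6]
width: 0.001
```

```bash
python3 - <<'E'
from h import *
print(manip.observe()['force'],manip.observe()['tcp_pos'],togo(dialpt(60,4,102)))
im=manip.snapshot("top");a=cv2.resize(im[150:270,40:180],None,fx=4,fy=4,interpolation=cv2.INTER_CUBIC)
cv2.imwrite('pics/t2.png',a)
im=manip.snapshot("side");cv2.imwrite('pics/s2.png',cv2.resize(im[210:350,180:320],None,fx=4,fy=4,interpolation=cv2.INTER_CUBIC))
E
```

```text
[-0.31972567  0.35327315 -0.64464784] [522.02256126 357.28647868 100.20994733] (array([ 0.24, -0.18, -1.92]), np.float64(45.6))
```

View pics/s2.png

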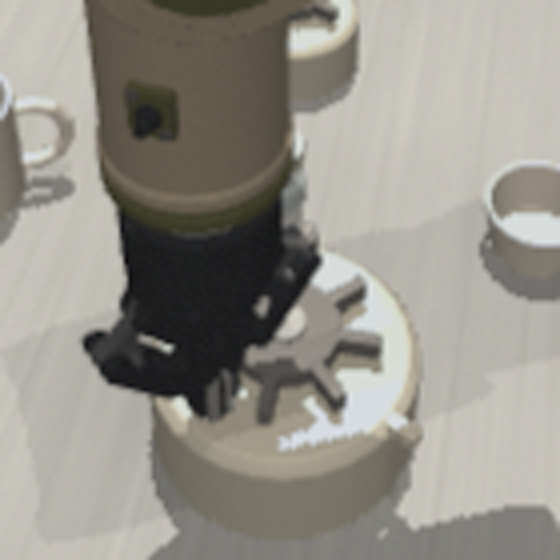

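View pics/t2.png

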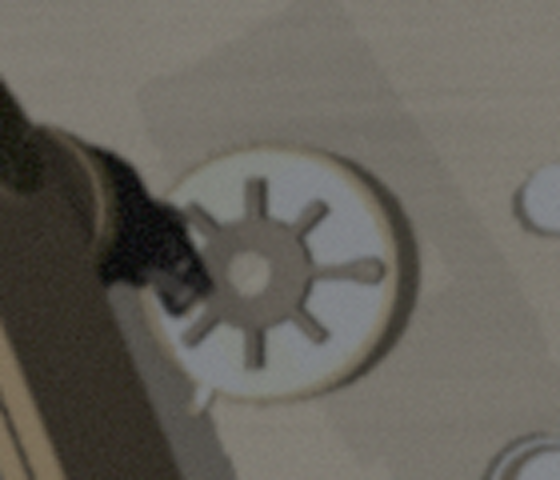

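servo_tool(plan=[[255,0,0,-0.4,0],[255,0,0,-0.4,0],[255,0,0,-0.4,0],[255,0,0,-0.4,0],[255,0,0,-0.3,0],[255,0,0,0,0],[255,0,0,0,0],[255,2.0,0,0,0],[255,2.0,-4,0,0],[255,0,0,0,0],[255,0,0,0,0]])

```text
time_s: 7.42
tcp_pos: [563.0, 373.4, 140.1]
ee_rot: [-1.479, -0.623, 0.623]
force: [0.2, -1.0, -0.4]
width: -0.001
```

```bash
python3 - <<'E'
from h import *
print(manip.observe()['force'],manip.observe()['tcp_pos'],togo(dialpt(59,-36,140)))
im=manip.snapshot("top");a=cv2.resize(im[150:270,40:180],None,fx=4,fy=4,interpolation=cv2.INTER_CUBIC)
cv2.imwrite('pics/t3.png',a)
E
```

```text
[ 0.20225297 -0.99653936 -0.38243504] [562.96818374 373.37762726 140.12247864] (array([-3.82,  0.01,  3.89]), np.float64(45.7))
```

View pics/t3.png

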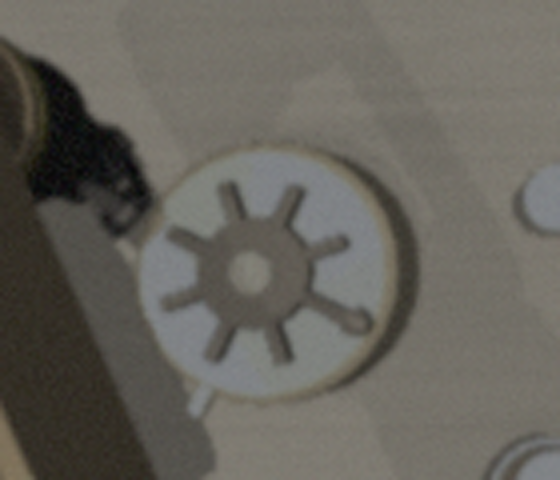

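One click was made: the head is now at crop (355,320), one lug on. I'll repeat the same stroke.

servo_tool(plan=[[255,-1.9,0,2.0,0],[255,-1.9,0,1.9,0],[255,0,0,0,0],[255,0,2.0,0,0],[255,0,1.9,0,0],[255,0,0,0,0],[255,0,0,-0.5,0],[255,0,0,-0.5,0],[255,0,0,-0.5,0],[255,0,0,-0.5,0]])

```text
time_s: 8.72
tcp_pos: [524.6, 361.0, 102.3]
ee_rot: [-1.477, -0.627, 0.619]
force: [6.0, 9.6, -8.0]
width: -0.001
```

servo_tool(plan=[[255,0,0,-0.4,0],[255,0,0,-0.4,0],[255,0,0,-0.4,0],[255,0,0,-0.4,0],[255,0,0,-0.3,0],[255,0,0,0,0],[255,0,0,0,0],[255,2.0,0,0,0],[255,2.0,-4,0,0],[255,0,0,0,0],[255,0,0,0,0]])

```text
time_s: 10.1
tcp_pos: [563.9, 374.5, 140.8]
ee_rot: [-1.48, -0.622, 0.624]
force: [-0.8, -0.0, -0.5]
width: -0.001
```

```bash
python3 - <<'E'
from h import *
print(manip.observe()['force'],manip.observe()['tcp_pos'],togo(dialpt(59,-36,140)))
im=manip.snapshot("top");a=cv2.resize(im[150:270,40:180],None,fx=4,fy=4,interpolation=cv2.INTER_CUBIC)
cv2.imwrite('pics/t4.png',a)
E
```

```text
[-0.77878242 -0.02967322 -0.53364744] [563.92985052 374.52633333 140.76508809] (array([-3.97,  0.08,  3.87]), np.float64(45.7))
```

View pics/t4.png

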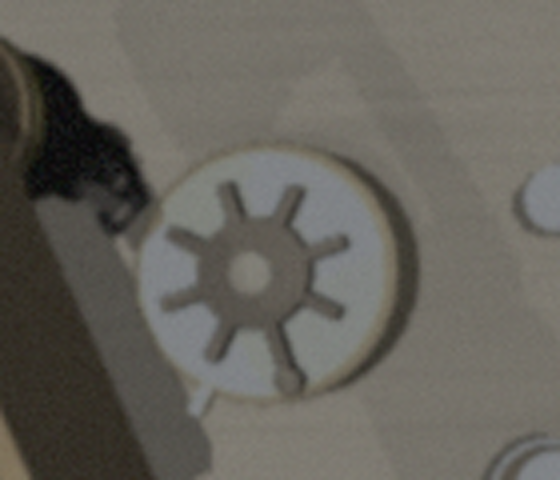

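servo_tool(plan=[[255,-1.9,0,2.0,0],[255,-2.0,0,1.9,0],[255,0,0,0,0],[255,0,2.0,0,0],[255,0,1.9,0,0],[255,0,0,0,0],[255,0,0,-0.5,0],[255,0,0,-0.5,0],[255,0,0,-0.5,0],[255,0,0,-0.5,0]])

```text
time_s: 11.4
tcp_pos: [525.0, 360.9, 103.3]
ee_rot: [-1.478, -0.626, 0.62]
force: [3.7, 6.6, -2.4]
width: 0.002
```

servo_tool(plan=[[255,0,0,-0.4,0],[255,0,0,-0.4,0],[255,0,0,-0.4,0],[255,0,0,-0.4,0],[255,0,0,-0.3,0],[255,0,0,0,0],[255,0,0,0,0],[255,2.0,0,0,0],[255,2.0,-4,0,0],[255,0,-4,0,0],[255,0,-4,0,0],[255,0,0,0,0]])

```text
time_s: 12.9
tcp_pos: [567.0, 376.7, 227.5]
ee_rot: [-1.479, -0.629, 0.617]
force: [0.2, -0.2, 0.7]
width: 0.0
```

```bash
python3 - <<'E'
from h import *
print(manip.observe()['force'],manip.observe()['tcp_pos'],togo([520,0,220]),togo([490,-263,150]))
im=manip.snapshot("top");cv2.imwrite('pics/t5f.png',im);a=cv2.resize(im[150:270,40:180],None,fx=4,fy=4,interpolation=cv2.INTER_CUBIC)
cv2.imwrite('pics/t5.png',a)
E
```

```text
[ 0.24521206 -0.16455929  0.71481201] [567.01850893 376.70604069 227.49279297] (array([-30.24,   0.58, -22.95]), np.float64(45.7)) (array([-51.2 ,   7.46, -39.17]), np.float64(45.7))
```

View pics/t5.png

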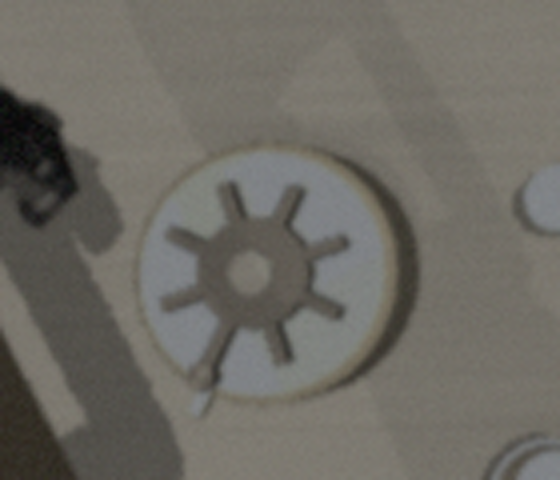

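```bash
python3 - <<'E'
from h import *
f=lambda x,y,z:ray("top",(x+.5)/5-.5+290,(y+.5)/5-.5+160,z)
print(f(327.5,265,55).round(1),f(340,267,77).round(1))
im=manip.snapshot("side");cv2.imwrite('pics/s5.png',cv2.resize(im[130:200,240:330],None,fx=8,fy=8,interpolation=cv2.INTER_CUBIC))
for p in([490,-268,77],[490,-260,77]):print((proj("side",p)-[240,130])*8)
E
```

```text
[ 491.2 -268.7   55. ] [ 490.1 -268.9   77. ]
[352.35887399 205.81766408]
[350.06777855 215.61083592]
```

View pics/s5.png

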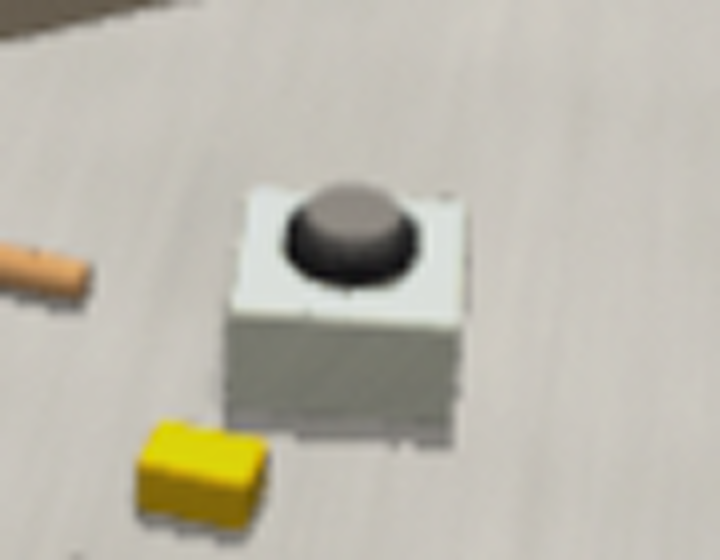

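servo_tool(plan=[[255,-4.25,0,-3.25,0],[255,-4.25,0,-3.25,0],[255,-4.25,0,-3.25,0],[255,-4.25,0,-3.25,0],[255,-4.25,0,-3.25,0],[255,-4.25,0,-3.25,0],[255,-4.25,0,-3.25,0],[255,-4.25,0,-3.25,0],[255,-4.25,0,-3.25,0],[255,-4.25,0,-3.25,0],[255,-4.25,0,-3.25,0],[255,-4.25,0,-3.25,0]])

```text
time_s: 14.5
tcp_pos: [486.4, -262.9, 220.2]
ee_rot: [-1.477, -0.621, 0.624]
force: [0.5, -0.7, 0.5]
width: -0.0
```

servo_tool(plan=[[255,0,0,-0.5,0],[255,0,4,0,0],[255,0,4,0,0],[255,0,2.5,0,0],[255,0,0,0,0],[255,0,0,0,0]])

```text
time_s: 15.25
tcp_pos: [491.8, -264.9, 117.9]
ee_rot: [-1.479, -0.624, 0.623]
force: [0.1, -0.3, 0.6]
width: 0.003
```

```bash
python3 - <<'E'
from h import *
print(manip.observe()['force'],manip.observe()['tcp_pos'],togo([490,-267,99]))
E
```

```text
[ 0.05150786 -0.29761322  0.60996234] [ 491.75184973 -264.91834977  117.85822161] (array([-0.27,  1.89, -0.02]), np.float64(45.7))
```

servo_tool(plan=[[255,-0.2,1.0,0,0],[255,0,0.9,0,0],[255,0,0.2,0,0],[255,0,0.2,0,0],[255,0,0,0,0]])

```text
time_s: 15.88
tcp_pos: [489.9, -266.8, 94.5]
ee_rot: [-1.479, -0.623, 0.623]
force: [-2.0, 0.4, 2.8]
width: -0.002
```

servo_tool(plan=[[255,0,0.2,0,0],[255,0,0,0,0]])

```text
time_s: 16.12
tcp_pos: [490.1, -266.9, 93.0]
ee_rot: [-1.48, -0.623, 0.623]
force: [-4.4, 1.3, 8.6]
width: -0.002
```

servo_tool(plan=[[255,0,0.2,0,0],[255,0,0,0,0]])

```text
time_s: 16.38
tcp_pos: [490.2, -267.0, 92.7]
ee_rot: [-1.48, -0.623, 0.623]
force: [-10.4, 7.4, 22.9]
width: -0.004
```

The key has bottomed: z has stopped moving while the force has risen to 23 N. Releasing it now.

servo_tool(plan=[[255,0,0,0,0],[255,0,-1,0,0],[255,0,-3,0,0],[255,0,-5,0,0],[255,0,-5,0,0],[255,0,0,0,0],[255,0,0,0,0],[255,0,0,0,0]])

```text
time_s: 17.38
tcp_pos: [489.2, -266.2, 228.2]
ee_rot: [-1.477, -0.621, 0.624]
force: [0.7, -0.7, 0.6]
width: -0.0
```

```bash
python3 - <<'E'
from h import *
print(manip.observe()['force'],manip.observe()['tcp_pos'])
im=manip.snapshot("top");cv2.imwrite('pics/t6.png',im)
im=manip.snapshot("side");cv2.imwrite('pics/s6.png',im)
E
```

```text
[ 0.66930247 -0.70920684  0.61609175] [ 489.19134976 -266.22660851  228.22893325]
```

View pics/t6.png

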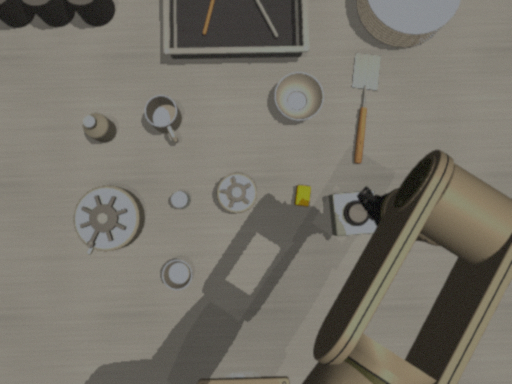

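View pics/s6.png

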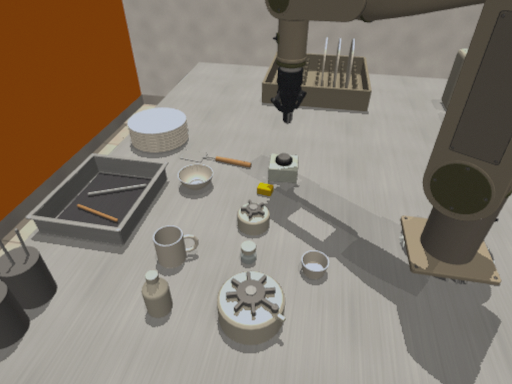

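The pictures show the long lug at the nib, top (92,245) and side (275,310). The key is up at side (284,158), and the loose things and the doser wheel are where they were.

```bash
python3 -c "
from cell import manip
print(manip.hand_in())"
```

```text
the job is handed in; nothing more can be done
None
```

The wash time is set and the machine has been started. I handed the job in at about 17.5 s; it reports no verdict.

- **Wheel:** it started three clicks short. Three strokes of the closed fingertips on a short lug each moved it one click clockwise. The top pictures show the long lug moving on one lug per stroke and ending at the nib.
- **Key:** I pressed it only after the wheel was set. The fingertips went on to about 6 mm below its rest height, where they stopped moving and the force rose to 23 N, so it was fully down. I then let it come up again.
- **Last checks:** the final pictures show the long lug at the nib and the key up. By eye, the doser wheel and the loose things are where they were. The arm stands clear above the start box, with under 1.5 N on the tool.
- **One oddity:** the second and third strokes read up to about 13 N on the tool just as the lug went over its click. Each of them still gave exactly one click. No check failed or disagreed.

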